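# Purge the powder extractor

## Robot

A 6-joint arm with a two-finger parallel gripper is mounted at the origin on the work surface. World frame = base frame: x ahead of the robot, y to its left, z up, the work surface at z = 0. Lengths are in m, angles in degrees, forces in N, time in s.
With the tool pointing down it reaches from about 0.4 to 0.925 m from the base axis. Payload 12.5 kg.
Tool frame: the origin (TCP) lies on the front face of the gripper's body, between the roots of the fingers; the fingertips stand 78 mm ahead of it and the grasp point (between the pads) lies 59 mm ahead of it; z points along the fingers, y is the direction in which the jaws open and shut (so a half turn about z gives the same grasp; the last joint's range is limited). The gripper opens to 95 mm and grips with 3 to 60 N. Pads are 20 mm wide; open, the fingers measure 119 mm over their backs; the gripper's body (75 mm by 180 mm) begins 59 mm behind the grasp point.
Start: joints at [66.543, 28.126, 89.318, -0, 62.55, -6.05], TCP at [0.187, 0.596, 0.292] pointing down, gripper open.
Joint ranges: [-177.58, 177.58], [-47.91, 125.51], [2.72, 160], [-65.01, 245.01], [3.68, 167.84], [-153.87, 153.87]. Speed limits (degrees/s): [127.2, 127.2, 159.86, 180, 180, 180].

## Interface

Orientations are given as [roll, pitch, yaw] about the fixed x, y, z axes, in that order (R = Rz(yaw) Ry(pitch) Rx(roll)).
In Python, from rig import ctrl gives the robot as it stands. The module is installed in compiled form; this text tells all that it offers.
- The arm moves only by the tool arm_command, never from a script. Its argument "increments" is a list of rows, each a list of 5 numbers: the finger opening in m, from 0 to 0.0951, then the shift along the tool's x, y, z in m, then the turn about the tool's z in degrees. A call has 1 to 12 rows; each row shifts and turns the commanded pose from where the row before left it, along the tool's axes as they then stand; what a row does not reach is not made up. A row lasts 1/8 s, in which the tool goes at most 62.5 mm and 10.7 degrees, less where a joint would pass 70% of its speed; a pose out of reach is approached as far as the arm can. A call is refused whole if a number of a shift passes 0.0625 or a number of a turn 10.7, either way. A call with a gripper value outside its range is refused whole. The fingers move at their own pace and stop on an object; "newtons" is the grip in N (left out, the last holds). Time passes only in rows, so rows that do not move let the fingers close. It gives the time, the measured TCP pose, the force and the opening at its end, in the units of the state.
- ctrl.observe(): the state, without advancing time (a new reading comes with each control period).
- ctrl.grab_frame(name): name is "side" or "top" or "wrist"; returns the picture (480x640x3 uint8, red, green, blue); there is no depth.
- ctrl.camera_info(name): a dict with "K" (3x3 intrinsics, pixels), "rvec" (rotation vector, rad) and "tvec" (3), from world to camera coordinates, as OpenCV has them. Camera axes: x right, y down, z forward; pixel columns grow to the right and rows downward; lengths in m; the calibration is good to about 2 mm. A picture is of the moment at which its call begins: read the wrist's pose just before it. camera_info takes no time and is no camera call; for the wrist camera it gives the pose at the moment of the call.
- ctrl.sign_off(): hands the job in, once; it reports no verdict.
The state is a dict: "clock": time; "joint_positions": joint angles; "qd": joint speeds; "tau": joint torques, N m; "tool_pos": TCP position; "orientation": TCP orientation; "wrist_force": force on the tool from outside, world axes, zero at the start; "wrist_torque": the same for the moment, N m; "width": opening from 0.0 (shut) to 1.0 (fully open).
Only numpy, scipy, OpenCV 4.12 (cv2) and the standard library are available. Lean on these libraries where they do the work, as an engineer would, in place of code of your own. Each camera call takes 0.05 s, during which the arm holds its last target. There are 200 camera calls.

## Task

Clear the powder extraction unit: push its large round button fully down and keep it down for about four seconds (at least three, no more than six) without letting up, then let it come all the way up. Do not press the small round button beside it.

Things in the scene. Friction and masses are not known exactly. Their poses are not given: they have to be found in the camera images.
- purge_top (a point): Centre of the top face of the large round black push button, 44 mm across, in a 60 mm aluminium collar; 74 mm above the table when up, moves with the button, whose axis is vertical. It stands on the 50 mm high control ledge, the side towards the robot, of a fixed grey extraction unit (280 x 280 mm, slatted grille on the far half). The unit's place and yaw (up to 25 degrees) vary.
- purge (a joint): Travel of the large button in m: 0 up, 0.008 fully down (it then still stands 4 mm above its collar). A spring returns it; it starts to move at 1.4 N and takes 4.5 N to go fully down. It counts as down beyond 0.005.
- lamp (a joint): Travel of the small round black button, 20 mm across in a 36 mm collar, as tall and stiff as the large one, 130 mm from it along the ledge (left or right of it, which varies): 0 up, 0.008 fully down. Leave it up. Loose bystanders: powder jars (62 mm across, 40 mm high) on the table on both sides of the unit, a screwdriver on its grille.
- marker (a joint): White marker, 12 x 6 mm, in the black window between the buttons and the grille, in m along the window: 0 at rest; it creeps up while the large button is down and creeps back once it is up. It shows how long the button has been held: about 0.025 after 3 s, 0.033 after 4 s, 0.049 after 6 s (slower if not fully down). The robot need not touch it.

How it is judged (in metres and radians):
On the way, in this order (a step that is already met when the one before it is completed fails the run):
1. the large button is held down (beyond 5 mm) for three seconds without a break (value of joint purge above 0.005 m), for 3 s.
2. the large button is let up again (value of joint purge below 0.001 m), for 0.2 s.
At the end, for the whole second after the job is handed in: The large button has been held down for three to six seconds and is up again (within 1 mm); the small button is up (within 1 mm) (value of joint each of purge, lamp below 0.001 m); the robot touches nothing.
It fails at once if the small button is pressed (beyond 2 mm) (value of joint lamp above 0.002 m).
It fails at once if the large button is held too long (over six seconds: the marker passes 52 mm) (value of joint marker above 0.052 m).
It also fails if it takes over 32 s, if anything falls off the work surface, if the arm or the gripper's body presses on something with over 40 N, if the wrist force passes 120 N, or if a joint passes its speed limit or range.

## Working session

There is one attempt and no reset: what is moved stays moved. The work goes in short steps, Python scripts to look and compute and a tool call to move; the robot and the scene stay as the last step left them, time stands still between calls to the robot, and variables do not carry over. Pictures are saved under pics/ and viewed, about 8 in all and at most 12, crops included, and the job is handed in when it is done.

Besides the shell and the picture viewer there is one more tool, called after "Call:" in YAML: its name, and indented under it one key for each argument. arm_command: Moves the arm, as the interface text tells. Its arguments: {"type":"object","properties":{"increments":{"type":"array","items":{"type":"array","items":{"type":"number"}}},"newtons":{"type":"number"}},"required":["increments"]}

```bash
mkdir -p pics
cat > h.py <<'E'
import cv2,numpy as np
from rig import ctrl
def save(n,f):
    im=ctrl.grab_frame(n); cv2.imwrite('pics/'+f,im[:,:,::-1]); return im
def cam(n):
    c=ctrl.camera_info(n); return np.array(c['K'],float),np.array(c['rvec'],float).ravel(),np.array(c['tvec'],float).ravel()
def back(c,uv,z):
    K,r,t=c; R=cv2.Rodrigues(r)[0]; d=R.T@np.linalg.inv(K)@np.array([*uv,1.]); o=-R.T@t
    return o+d*(z-o[2])/d[2]
def proj(c,P):
    K,r,t=c; return cv2.projectPoints(np.array(P,float).reshape(-1,3),r,t,K,None)[0].reshape(-1,2)
E
python3 - <<'E'
from h import *
print(ctrl.observe())
a=save('top','top0.png');b=save('side','side0.png')
for n in('top','side'):print(cam(n))
E
```

```text
{'clock': 0.0, 'joint_positions': array([ 6.65438286e+01,  2.81641946e+01,  8.93500286e+01, -7.52836732e-05,
        6.25502414e+01, -6.05030085e+00]), 'qd': array([-0.10654169, -0.01982383,  0.03015881, -0.00988997,  0.06301822,
        0.06962155]), 'tau': array([ 2.44233788e-04, -6.12628126e+01, -2.58196628e+01,  6.92646252e-02,
        4.80137661e-02, -1.12395646e-04]), 'tool_pos': array([0.18687442, 0.59623997, 0.29166178]), 'orientation': array([-1.79935888e+02, -6.72826001e-03,  1.62594160e+02]), 'wrist_force': array([ 0.41144969, -0.3072586 , -0.051925  ]), 'wrist_torque': array([ 0.09640003, -0.00981735, -0.02894473]), 'width': 0.9988036596332801}
(array([[451.64268033,   0.        , 319.05754767],
       [  0.        , 451.64268033, 237.64204449],
       [  0.        ,   0.        ,   1.        ]]), array([ 2.19982297, -2.16991674,  0.02526659]), array([0.04396344, 0.58954686, 0.72490017]))
(array([[561.00993775,   0.        , 325.84130331],
       [  0.        , 561.00993775, 232.69940737],
       [  0.        ,   0.        ,   1.        ]]), array([ 0.05855225, -2.71919147,  1.48328365]), array([0.57850573, 0.07559368, 0.87338214]))
```

View pics/top0.png

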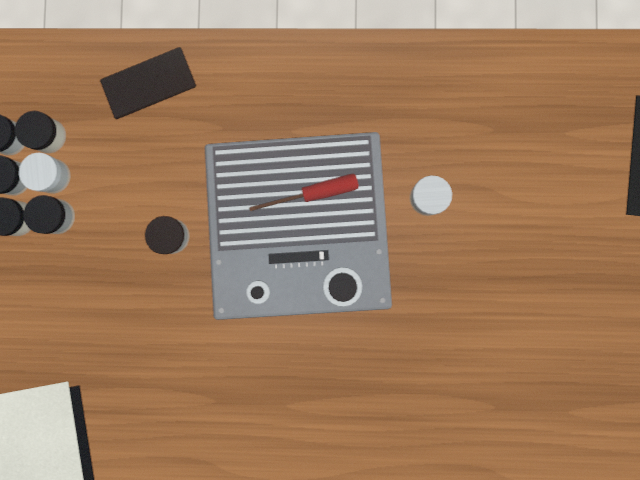

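View pics/side0.png

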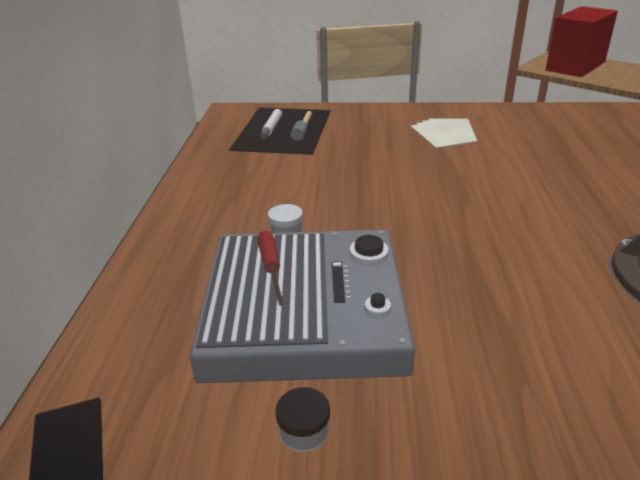

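The top view shows the large button at about (343,287), the small one at (258,292) and the marker at (322,256). In the side view the large cap is at about (369,243) and the small one at (377,299). I'll locate them and cross-check the two views.

Run:
```python
from h import *
T=cam('top');S=cam('side')
im=cv2.imread('pics/top0.png',0)
def blob(x,y,w):
    m=(im[y-w:y+w,x-w:x+w]<60).astype(np.uint8)
    n,l,s,c=cv2.connectedComponentsWithStats(m); k=l[w,w]; print(s[k]); return c[k]+[x-w,y-w]
L=blob(343,287,24);s=blob(258,292,13);print(L,s)
PL=back(T,L,.074);Ps=back(T,s,.074);print(PL,Ps,np.linalg.norm(PL-Ps))
print(proj(S,[PL,Ps]), back(S,(369,243),.074),back(S,(377,298),.074))
d=Ps-PL;print('ledge dir deg',np.degrees(np.arctan2(d[1],d[0])))
from scipy.spatial.transform import Rotation as R
o=ctrl.observe();Rt=R.from_euler('xyz',o['orientation'],degrees=True).as_matrix();print(Rt.round(3))
print('tool shift',Rt.T@(PL-o['tool_pos']),np.linalg.norm(PL[:2]))
```

```text
[   0    0   48   48 2098]
[ 6  8 12 12 79]
[342.50381316 286.42373689] [256.51898734 292.26582278]
[0.51342896 0.01439255 0.074     ] [0.5026548 0.1433528 0.074    ] 0.12940953731613056
[[367.84795374 242.49188979]
 [376.88158091 296.82649862]] [0.51170178 0.01573507 0.074     ] [0.50255323 0.14577777 0.074     ]
ledge dir deg 94.77576142722057
[[-0.954  0.299 -0.   ]
 [ 0.299  0.954 -0.001]
 [ 0.    -0.001 -1.   ]]
tool shift [-0.48567242 -0.45731213  0.21813112] 0.5136306459917916
```

Call:
arm_command:
  increments:
    - [0,-0.0375,-0.035,0,0]
    - [0,-0.0375,-0.035,0,0]
    - [0,-0.0375,-0.035,0,0]
    - [0,-0.0375,-0.035,0,0]
    - [0,-0.0375,-0.035,0,0]
    - [0,-0.0375,-0.035,0,0]
    - [0,-0.0375,-0.035,0,0]
    - [0,-0.0375,-0.035,0,0]
    - [0,-0.0375,-0.035,0,0]
    - [0,-0.0375,-0.035,0,0]
    - [0,-0.0375,-0.035,0,0]
    - [0,-0.0375,-0.035,0,0]
  newtons: 10

```text
clock: 1.6
tool_pos: [0.4913, 0.0594, 0.2921]
orientation: [180.0, -0.0, 162.6]
wrist_force: [1.1, -0.2, 0.3]
width: 0.003
```

```bash
cat > st.py <<'E'
from h import *
from scipy.spatial.transform import Rotation as R
import sys
o=ctrl.observe();Rt=R.from_euler('xyz',o['orientation'],degrees=True).as_matrix()
tgt=np.array([.5125,.015,.152])
print(o['clock'],o['tool_pos'],o['orientation'],o['wrist_force'],o['width'],'shift',Rt.T@(tgt-o['tool_pos']))
E
python3 st.py
python3 - <<'E'
from h import *
W=cam('wrist');save('wrist','w0.png');print(proj(W,[[.5125,.015,.074],[.5026,.1445,.074]]))
E
```

```text
1.6 [0.49125029 0.05938563 0.29212839] [ 1.79994968e+02 -1.25585999e-02  1.62584506e+02] [ 1.1175096  -0.17938638  0.34438418] 0.002815237105466794 shift [-0.03359089 -0.03600326  0.14011787]
[[277.5765593  268.70956689]
 [431.18841557 209.75259856]]
```

View pics/w0.png

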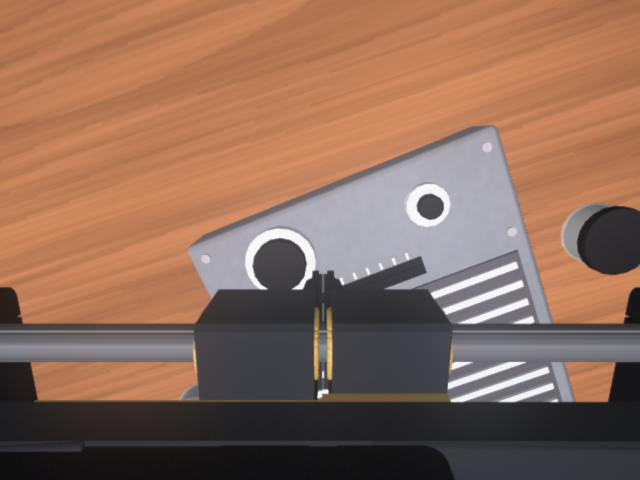

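The wrist view shows the large button centre at about (280,264), against a predicted (278,269), and the small one at (430,206). They agree within about 3 mm. I'll move over the button to about 7 mm above it.

Call:
arm_command:
  increments:
    - [0,-0.016,-0.018,0.01,0]
    - [0,-0.016,-0.018,0.025,0]
    - [0,0,0,0.04,0]
    - [0,0,0,0.035,0]
    - [0,0,0,0.015,0]
    - [0,0,0,0.008,0]
    - [0,0,0,0,0]

```text
clock: 2.52
tool_pos: [0.5107, 0.0172, 0.1595]
orientation: [180.0, 0.0, 162.6]
wrist_force: [0.6, 0.3, 0.4]
width: 0.005
```

```bash
python3 st.py
python3 - <<'E'
from h import *
im=save('side','s1.png');cv2.imwrite('pics/s1c.png',cv2.resize(im[170:330,280:480,::-1],None,fx=3,fy=3))
E
```

```text
2.525 [0.5106631  0.01717832 0.15953467] [1.79990214e+02 1.66463040e-02 1.62600460e+02] [0.58582836 0.28819341 0.37159696] 0.005020196957892243 shift [-0.00240204 -0.00153064  0.00753511]
```

View pics/s1c.png

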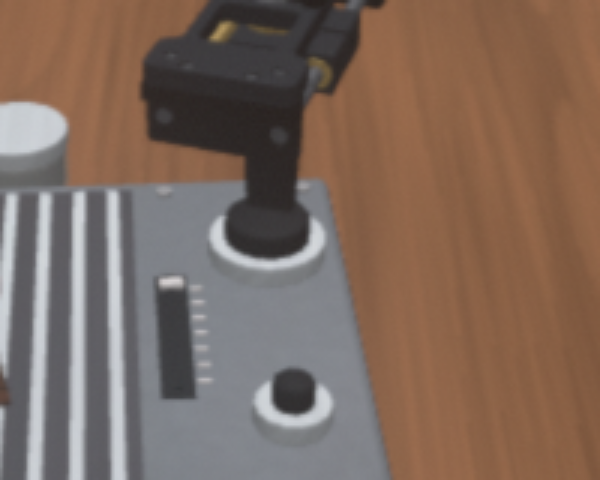

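The fingertips are over the large cap, crop (270,200). The marker is at rest at (170,283). Pressing now.

Call:
arm_command:
  increments:
    - [0,0,0,0.006,0]
    - [0,0,0,0.009,0]
    - [0,0,0,0,0]

```text
clock: 2.95
tool_pos: [0.5109, 0.0171, 0.1442]
orientation: [180.0, 0.1, 162.6]
wrist_force: [1.8, 0.7, 4.0]
width: 0.005
```

```bash
python3 st.py
```

```text
2.95 [0.51092476 0.01709541 0.14415973] [1.79975717e+02 7.41050879e-02 1.62591689e+02] [1.84936994 0.68391181 4.04794951] 0.0051214686346331304 shift [-0.00214013 -0.00152483 -0.00783816]
```

Force is about 3.7–4 N, so it is down but maybe not bottomed. I'll push 2 mm more and hold.

Call:
arm_command:
  increments:
    - [0,0,0,0.002,0]
    - [0,0,0,0,0]
    - [0,0,0,0,0]

```text
clock: 3.32
tool_pos: [0.5109, 0.0171, 0.1435]
orientation: [180.0, 0.1, 162.6]
wrist_force: [-3.5, 0.8, 23.6]
width: 0.006
```

```bash
python3 st.py
```

```text
3.325 [0.5109476  0.01711597 0.14353415] [1.79964749e+02 1.31888696e-01 1.62595527e+02] [-3.52514721  0.7649061  23.56781521] 0.006077888089866404 shift [-0.00213373 -0.00154954 -0.00846192]
```

It bottomed out at 23.6 N, so I'll hold here.

Call:
arm_command:
  increments:
    - [0,0,0,0,0]
    - [0,0,0,0,0]
    - [0,0,0,0,0]
    - [0,0,0,0,0]
    - [0,0,0,0,0]
    - [0,0,0,0,0]
    - [0,0,0,0,0]
    - [0,0,0,0,0]
    - [0,0,0,0,0]
    - [0,0,0,0,0]
    - [0,0,0,0,0]
    - [0,0,0,0,0]

```text
clock: 4.82
tool_pos: [0.5109, 0.0171, 0.1435]
orientation: [180.0, 0.1, 162.6]
wrist_force: [-3.9, -0.6, 23.0]
width: 0.004
```

Call:
arm_command:
  increments:
    - [0,0,0,0,0]
    - [0,0,0,0,0]
    - [0,0,0,0,0]
    - [0,0,0,0,0]
    - [0,0,0,0,0]
    - [0,0,0,0,0]
    - [0,0,0,0,0]
    - [0,0,0,0,0]
    - [0,0,0,0,0]
    - [0,0,0,0,0]
    - [0,0,0,0,0]
    - [0,0,0,0,0]

```text
clock: 6.32
tool_pos: [0.5109, 0.0171, 0.1436]
orientation: [180.0, 0.1, 162.6]
wrist_force: [-3.4, -0.5, 22.7]
width: 0.003
```

```bash
python3 st.py
python3 - <<'E'
from h import *
im=save('side','s2.png');cv2.imwrite('pics/s2c.png',cv2.resize(im[170:330,280:480,::-1],None,fx=3,fy=3))
E
```

```text
6.325 [0.51092746 0.01710872 0.14355879] [1.79964731e+02 1.33105472e-01 1.62596419e+02] [-3.37464811 -0.47256647 22.66850379] 0.0034057740200906504 shift [-0.00215088 -0.00153665 -0.00843718]
```

View pics/s2c.png

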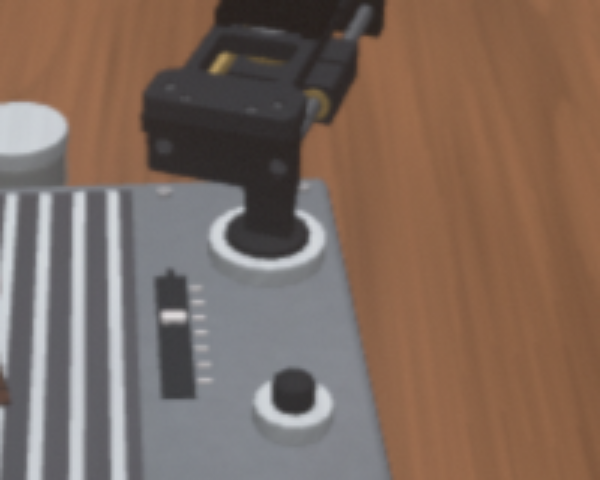

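The button is down. The marker has gone from crop row 283 to 316, about 26 mm, which means roughly 3.2–3.4 s held. I'll hold 0.6 s more, then release straight up.

Call:
arm_command:
  increments:
    - [0,0,0,0,0]
    - [0,0,0,0,0]
    - [0,0,0,0,0]
    - [0,0,0,0,0]
    - [0,0,0,0,0]
    - [0,0,0,-0.02,0]
    - [0,0,0,-0.04,0]
    - [0,0,0,-0.04,0]
    - [0,0,0,0,0]
    - [0,0,0,0,0]
    - [0,0,0,0,0]
    - [0,0,0,0,0]

```text
clock: 7.88
tool_pos: [0.5103, 0.0171, 0.2413]
orientation: [-180.0, -0.1, 162.6]
wrist_force: [0.2, -0.7, 0.5]
width: 0.004
```

```bash
python3 st.py
python3 - <<'E'
from h import *
im=save('side','s3.png');cv2.imwrite('pics/s3c.png',cv2.resize(im[170:330,280:480,::-1],None,fx=3,fy=3))
E
```

```text
7.875 [0.51031598 0.01710448 0.24134641] [-1.79987011e+02 -9.10122765e-02  1.62592657e+02] [ 0.18014925 -0.72013845  0.5169334 ] 0.0039094697067830865 shift [-0.0028555  -0.00133447  0.08934229]
```

View pics/s3c.png

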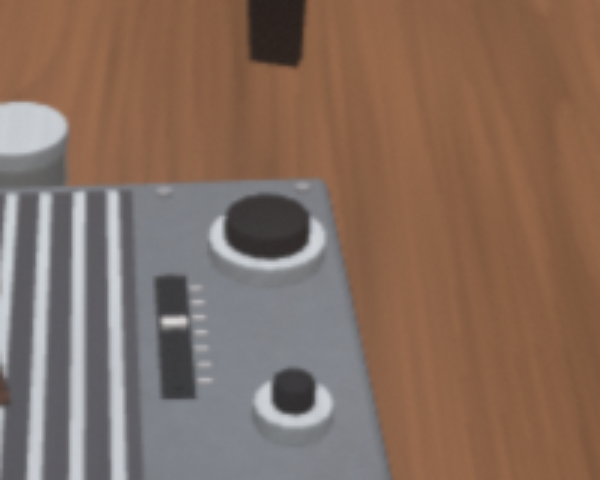

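The large button is fully up, with its cap top at crop (267,212) as before. The small button is up, the tool is clear, and the marker is at row 322.

```bash
python3 -c "
from rig import ctrl
print(ctrl.sign_off())"
```

```text
the job is handed in; nothing more can be done
None
```

I pushed the large button fully down with closed fingertips, held it for about 4 s, lifted straight off and handed the job in. No verdict was reported.

- **Hold:** the button was down from about 2.8 s to 7.0 s on the clock. The fingertips sat on the end stop at about 23 N for most of that.
- **Marker:** about 0.65 s before release it read roughly 26 mm by my rough pixel scale. After release it was still far below the 52 mm limit.
- **Last picture:** both buttons are up, the small one was never touched, and the tool is clear at about 9 cm above the large button. The wrist force was back to near zero.
- **Disagreements:** the top, side and wrist camera estimates of the button centre differed by 2–3 mm, which is small against a 44 mm button. The first press stopped about 2 mm short of fully down for roughly 0.2 s, so I pressed further.

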